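Clear the knock-out chips from a cable duct

TASK

The scraper block is lying on its side: stand it up on its steel shoe, take it from above and, with the shoe down on the floor of the steel cable duct, sweep all five loose metal chips along the duct and out of its end into the empty scrap tray. Push the chips only with the upright scraper, never with your fingers. Then stand the scraper upright on its shoe on the open bench, beside the duct and trays rather than in them, let go, and leave everything else on the bench where it was.

Things in the scene. Friction and masses are not known exactly. Their poses are not given: they have to be found in the camera images.
- scraper: hardwood block 62 long (x), 30 thick (y), 52 mm high (z), flat steel shoe as sole; 0.16 kg, centre of mass 17 mm above the shoe. Origin: centre of the shoe's underside; z from shoe to wooden top. Starts lying on a broad face on the bench before the duct: y up, z level and roughly to world -y (within 35 deg), origin 15 mm up. Stands by itself on the shoe, righting itself from leans up to 15 deg
- duct: U-shaped steel cable duct 320 mm long (y), top and both ends open, 73 mm wide inside (x), sheet 4 mm; floor top 34 mm, wall tops 79 mm above the bench: no room for fingers beside the scraper's ends. Lies across in front of the robot, fixed on two timber packers 130 wide (x), 45 mm long, 30 mm high, at y -85 and +85 mm. Origin: on the bench below its middle; z up
- duct_floor (a point): middle of the duct's floor, on its upper face; axes as the duct's
- scrap_tray: empty grey plastic tray for scrap, 130 mm (x) by 120 mm (y), 26 mm high, walls and floor 3 mm, fixed under one end of the duct (either end), its middle 195 mm from the duct's middle along the duct's y; it reaches 25 mm under the duct's end. Origin: centre of its underside; axes parallel to the duct's
- stock_tray: the like tray under the duct's other end, filled with brass bushes and rings up to 21 mm high; good stock, no chips belong in it. Origin: centre of its underside
- disc1: round flat steel knock-out disc, 25 mm across, 4 mm thick, about 15 g, one of four alike; starts lying flat on the duct floor. Origin: centre of its underside
- disc2: round flat steel knock-out disc, 25 mm across, 4 mm thick, about 15 g, one of four alike; starts lying flat on the duct floor. Origin: centre of its underside
- disc3: round flat steel knock-out disc, 25 mm across, 4 mm thick, about 15 g, one of four alike; starts lying flat on the duct floor. Origin: centre of its underside
- disc4: round flat steel knock-out disc, 25 mm across, 4 mm thick, about 15 g, one of four alike; starts lying flat on the duct floor. Origin: centre of its underside
- tab: flat rectangular steel break-out tab, 30 x 16 mm, 4 mm thick, about 15 g; starts lying flat on the duct floor. Origin: centre of its underside. All five chips start within 85 mm of the duct's middle along its y, so the scraper fits in behind them at either end
- tape_roll: bystander: roll of paper tape, 90 mm across, 24 mm high, on the left
- marker: bystander: black marker pen, 140 mm long, 25 mm high, to the robot's right
- screwdriver: bystander: screwdriver lying to the robot's left
- hammer: bystander: hammer lying on the right
- tub: bystander: clear plastic tub 110 x 110 mm, 60 mm high, some washers in it, on the left
- coupler: bystander: upright metal connector barrel 36 mm across, 50 mm high, beyond the duct
- punch: bystander: upright dark steel punch 32 mm across, 55 mm high, beyond the duct

How it is judged:
By the outcome, as a careful person would: the job done as asked, in the order asked, and still so for the second after the job is handed in, with the robot touching nothing.
It also fails if it takes over 72 s, if anything falls off the work surface, if the arm or the gripper's body presses on something with over 40 N, if the wrist force passes 120 N, or if a joint passes its speed limit or range.

ROBOT

A 6-joint arm with a two-finger parallel gripper is mounted at the origin on the work surface. World frame = base frame: x ahead of the robot, y to its left, z up, the work surface at z = 0. Lengths are in m, angles in rad, forces in N, time in s.
With the tool pointing down it reaches from about 0.35 to 0.775 m from the base axis. Payload 5.5 kg.
Tool frame: the origin (TCP) lies on the centre line of the jaws, within the pads' length; the fingertips stand 11 mm ahead of it and the grasp point (between the pads) lies 8 mm behind it (env.nose_length is the distance from the TCP to the fingertips, in m); x points along the fingers, z is the direction in which the jaws open and shut, and the axes are right-handed (so a half turn about x gives the same grasp; the last joint's range is limited). The gripper opens to 85 mm and grips with 20 to 120 N. Pads are 22 mm wide; open, the fingers measure 114 mm over their backs; the gripper's body (76 mm by 85 mm) begins 54 mm behind the grasp point. The pads swing forward as they close: fully open they stand 13 mm farther back than shut.
Start: joints at [1.072, 0.313, 0.046, 1.304, 0, 1.431], TCP at [0.202, 0.538, 0.242] pointing down, gripper open.
Joint ranges: [-2.76, 2.76], [-0.86, 1.69], [-1.03, 1.26], [-2.2, 2.34], [-1.47, 1.5], [-3.14, 3.14]. Speed limits (rad/s): [2.57, 2.57, 3.14, 3.14, 3.14, 3.14].

INTERFACE

Orientations are given as a unit quaternion [w, x, y, z].
In Python, from workcell import env gives the robot as it stands. The module is installed in compiled form; this text tells all that it offers.
- The arm moves only by the tool step_arm, never from a script. Its argument "moves" is a list that holds one entry, the list of rows, each a list of 7 numbers: the turn, a rotation vector about the tool's x, y, z in rad, then the shift along the tool's x, y, z in m, then the opening, from 0 (shut) to 1 (fully open). In form: [[[rx, ry, rz, tx, ty, tz, grip], ...]]. A call has 1 to 12 rows; each row is the pose to reach, as a shift and turn from the pose measured when the call began, along the tool's axes at that moment; what a row does not reach only later rows make up. A row lasts 1/10 s, in which the tool goes at most 50 mm and 8.59 degrees, less where a joint would pass 70% of its speed; a pose out of reach is approached as far as the arm can. A call with a gripper value outside its range is refused whole. The fingers move at their own pace and stop on an object; "force" is the grip in N (left out, the last holds). Time passes only in rows, so rows that repeat a pose let the fingers close. It gives the time, the measured TCP pose, the force and the opening at its end, in the units of the state.
- env.get_state(): the state, without advancing time (a new reading comes with each control period).
- env.read_camera(name): name is "scene" or "top"; returns (picture, depth): 420x560x3 uint8, red, green, blue; 420x560 float32, m along the optical axis (not along the pixel's ray), 0 where there is no reading.
- env.get_calibration(name): a dict with "mtx" (3x3 intrinsics, pixels), "camera_from_world" (4x4, takes a point from world to camera coordinates). Camera axes: x right, y down, z forward; pixel columns grow to the right and rows downward; lengths in m; the calibration is good to about 2 mm. A picture is of the moment at which its call begins. get_calibration takes no time and is no camera call.
- env.hand_in(): hands the job in, once; it reports no verdict.
Trained networks look in the newest picture that a camera, given by its name, has taken for a name from the list of things; names that differ only in an ending like _2 or _b are one class to them, and where a whole thing is asked for, a point or a joint stands for the part that bears it (a point fixed in the world has none). Each returns a list of dicts, best first, with "confidence" (0 to 1); they miss things now and then, are a little off and sometimes report something else, mostly with a low value. They report only what shows in the picture. A call takes as long as a camera call.
- env.boxes_of(camera, thing): "uv" ([column, row] in pixels, amid what is visible of it).
- env.silhouettes(camera, thing): "mask" (420x560 bool, what is visible of it) and "uv" ([column, row] in pixels, amid what is visible of it).
The state is a dict: "clock": time; "joint_pos": joint angles; "qvel": joint speeds; "tau": joint torques, N m; "tcp_pos": TCP position; "orientation": TCP orientation; "wrist_force": force on the tool from outside, world axes, zero at the start; "ft_torque": the same for the moment, N m; "finger_gap": finger opening in m.
Only numpy, scipy, OpenCV 4.12 (cv2) and the standard library are available. Lean on these libraries where they do the work, as an engineer would, in place of code of your own. Each camera call takes 0.05 s, during which the arm holds its last target.

## Working session

There is one attempt and no reset: what is moved stays moved. The work goes in short steps, Python scripts to look and compute and a tool call to move; the robot and the scene stay as the last step left them, time stands still between calls to the robot, and variables do not carry over. Pictures are saved under pics/ and viewed, and the job is handed in when it is done.

Besides the shell and the picture viewer there is one more tool, called after "Emit:" as name([rows], argument=value, ...), one row to a line, values as JSON. step_arm: Moves the arm, as the interface text tells. Its arguments: {"type":"object","properties":{"moves":{"type":"array","items":{"type":"array","items":{"type":"array","items":{"type":"number"}}}},"force":{"type":"number"}},"required":["moves"]}

```bash
mkdir -p pics; cat > h.py <<'E'
from workcell import env
import numpy as np, cv2
from scipy.spatial.transform import Rotation as R
def save(name,img,scale=1):
    cv2.imwrite('pics/'+name,cv2.cvtColor(img,cv2.COLOR_RGB2BGR))
def world(cam,uv,d):
    c=env.get_calibration(cam);K=c['mtx'];T=np.linalg.inv(c['camera_from_world'])
    uv=np.atleast_2d(uv).astype(float);d=np.atleast_1d(d)
    p=np.stack([(uv[:,0]-K[0,2])/K[0,0]*d,(uv[:,1]-K[1,2])/K[1,1]*d,d],1)
    return p@T[:3,:3].T+T[:3,3]
def pix(cam,p):
    c=env.get_calibration(cam);T=c['camera_from_world'];p=np.atleast_2d(p)@T[:3,:3].T+T[:3,3]
    q=p@c['mtx'].T;return q[:,:2]/q[:,2:]
def Rt():
    s=env.get_state();q=s['orientation'];return R.from_quat([q[1],q[2],q[3],q[0]]),np.array(s['tcp_pos'])
def row(p,Rm,name=''):
    """target tcp world pos p, rotation Rm -> row numbers"""
    r,t=Rt();rel=(r.inv()*Rm).as_rotvec();sh=r.inv().apply(np.array(p)-t)
    print(name,'turn',rel.round(4),'shift',sh.round(4))
def down(yaw):
    """tool x down, tool z (jaw axis) at angle yaw in world xy"""
    z=np.array([np.cos(yaw),np.sin(yaw),0]);x=np.array([0,0,-1.]);y=np.cross(z,x)
    return R.from_matrix(np.stack([x,y,z],1))
def cloud(cam,mask,d):
    v,u=np.nonzero(mask&(d>0));return world(cam,np.stack([u,v],1),d[v,u])
E
python3 - <<'E'
from h import *
for c in ['scene','top']:
    im,d=env.read_camera(c);save(c+'0.png',im);np.savez(c+'0.npz',im=im,d=d)
    k=env.get_calibration(c);print(c,k['mtx'].round(1).tolist(),np.linalg.inv(k['camera_from_world']).round(3).tolist())
s=env.get_state();print({k:np.round(v,3).tolist() for k,v in s.items()},env.nose_length)
E
```

```text
scene [[456.7, 0.0, 281.8], [0.0, 456.7, 206.3], [0.0, 0.0, 1.0]] [[0.637, 0.651, -0.414, 0.984], [0.771, -0.541, 0.336, -0.368], [-0.005, -0.533, -0.846, 0.968], [0.0, 0.0, 0.0, 1.0]]
top [[487.6, 0.0, 276.3], [0.0, 487.6, 210.7], [0.0, 0.0, 1.0]] [[0.006, -0.984, 0.179, 0.348], [-1.0, -0.002, 0.022, -0.01], [-0.021, -0.18, -0.984, 1.141], [0.0, 0.0, 0.0, 1.0]]
{'clock': 0.1, 'joint_pos': [1.072, 0.314, 0.045, 1.304, 0.0, 1.431], 'qvel': [-0.001, -0.002, 0.003, 0.001, -0.0, -0.0], 'tau': [0.003, -48.173, 29.924, 0.013, -0.0, -0.0], 'tcp_pos': [0.202, 0.538, 0.242], 'orientation': [0.581, -0.403, 0.582, 0.402], 'wrist_force': [-0.033, 0.059, -0.57], 'ft_torque': [0.007, -0.018, 0.031], 'finger_gap': 0.085} 0.011
```

View pics/scene0.png

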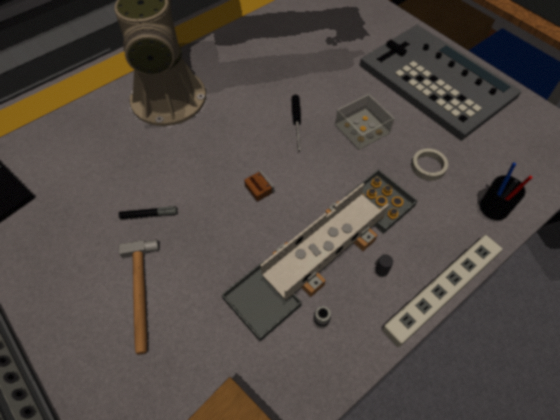

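View pics/top0.png

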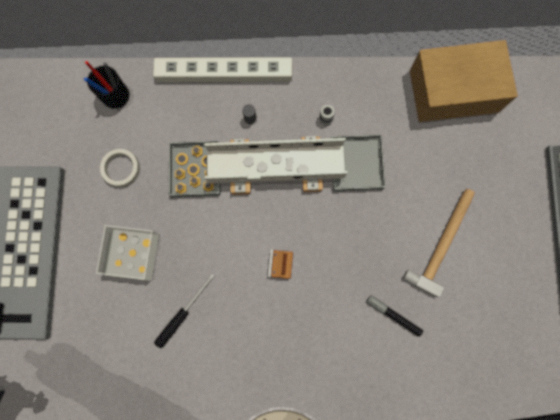

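The scrap tray, empty, is at the right of the top view (359,163), which is the -y end. The bushes are at the left (190,168). The scraper is at (281,264) with its shoe to the left (+y), and the chips are at cols 249–303.

```bash
python3 - <<'E'
from h import *
out={}
for c in ['top','scene']:
    im,d=env.read_camera(c)
    for n in ['scraper','duct','disc1','tab','scrap_tray','stock_tray']:
        for r in env.silhouettes(c,n)[:6]:
            m=r['mask']
            P=cloud(c,m,d)
            if len(P)==0: continue
            print(c,n,round(r['confidence'],2),np.round(r['uv']),m.sum(),'med',np.median(P,0).round(4),'lo',np.percentile(P,2,axis=0).round(3),'hi',np.percentile(P,98,axis=0).round(3))
            out[f'{c}_{n}_{round(r["uv"][0])}_{round(r["uv"][1])}']=m
    out[c+'_d']=d; out[c+'_im']=im
np.savez('m.npz',**out)
# scraper fit top view
d=out['top_d']
m=[v for k,v in out.items() if k.startswith('top_scraper')]
if m:
    P=cloud('top',m[0],d);T=P[P[:,2]>.022]
    r=cv2.minAreaRect((T[:,:2]*1000).astype(np.float32));print('scr',r,T[:,2].mean())
im=cv2.cvtColor(out['top_im'],cv2.COLOR_RGB2BGR)
cv2.imwrite('pics/crop_duct.png',cv2.resize(im[125:205,160:395],None,fx=3.4,fy=3.4,interpolation=cv2.INTER_CUBIC))
cv2.imwrite('pics/crop_scr.png',cv2.resize(im[240:290,250:310],None,fx=8,fy=8,interpolation=cv2.INTER_CUBIC))
E
```

```text
top scraper 0.75 [281. 267.] 635 med [0.4276 0.0031 0.0297] lo [ 0.398 -0.02   0.014] hi [0.459 0.028 0.034]
top duct 0.92 [279. 165.] 5861 med [0.6683 0.0156 0.035 ] lo [ 0.601 -0.136  0.004] hi [0.724 0.17  0.08 ]
top disc1 0.52 [302. 169.] 76 med [ 0.6493 -0.0475  0.0382] lo [ 0.635 -0.057  0.034] hi [ 0.659 -0.036  0.062]
top disc1 0.43 [248. 162.] 53 med [0.6683 0.0811 0.0377] lo [0.659 0.072 0.034] hi [0.678 0.089 0.042]
top disc1 0.4 [261. 168.] 99 med [0.6524 0.0503 0.0378] lo [0.642 0.039 0.031] hi [0.665 0.06  0.041]
top tab 0.61 [288. 160.] 71 med [ 0.6581 -0.0149  0.0374] lo [ 0.647 -0.022  0.033] hi [ 0.673 -0.008  0.042]
top tab 0.32 [396. 317.] 574 med [ 0.3134 -0.253   0.0182] lo [ 0.275 -0.308  0.002] hi [ 0.353 -0.196  0.025]
top scrap_tray 0.67 [364. 163.] 2302 med [ 0.6694 -0.1913  0.0036] lo [ 0.606 -0.236 -0.001] hi [ 0.735 -0.129  0.027]
top scrap_tray 0.61 [172. 327.] 561 med [0.2883 0.2473 0.0228] lo [0.245 0.168 0.011] hi [0.395 0.282 0.028]
top scrap_tray 0.59 [128. 252.] 2759 med [0.4537 0.3629 0.0063] lo [ 0.398  0.295 -0.001] hi [0.507 0.41  0.061]
top s
[... 896 characters left out ...]
]
scene tab 0.56 [319. 252.] 101 med [ 0.6634 -0.0149  0.0365] lo [ 0.648 -0.023  0.032] hi [ 0.678 -0.005  0.04 ]
scene tab 0.5 [363. 118.] 2037 med [0.45   0.3613 0.0245] lo [ 0.398  0.294 -0.002] hi [0.514 0.411 0.059]
scene scrap_tray 0.86 [255. 302.] 2878 med [ 0.6765 -0.1853  0.0023] lo [ 0.61  -0.237 -0.002] hi [ 0.739 -0.122  0.026]
scene scrap_tray 0.72 [319. 244.] 5552 med [ 0.6642 -0.0007  0.0338] lo [ 0.622 -0.139  0.016] hi [0.728 0.17  0.079]
scene stock_tray 0.81 [388. 194.] 1619 med [0.6656 0.2361 0.0071] lo [ 0.595  0.155 -0.002] hi [0.724 0.271 0.026]
scr ((429.0559387207031, 3.965564727783203), (51.66651153564453, 61.99135971069336), 85.20755004882812) 0.029812547314241915
```

View pics/crop_duct.png

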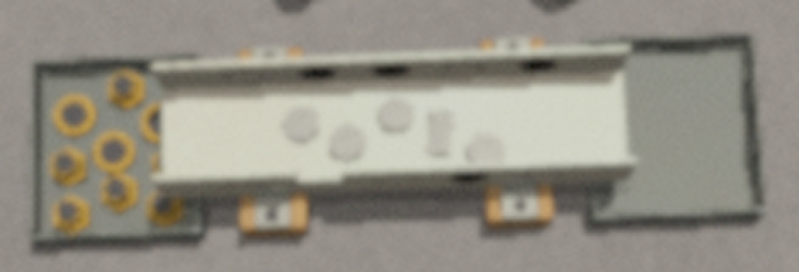

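View pics/crop_scr.png

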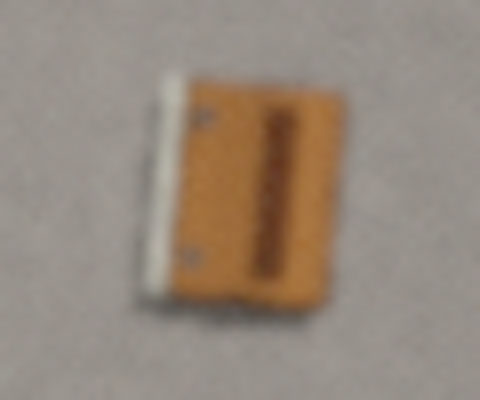

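```bash
python3 - <<'E'
from h import *
z=np.load('m.npz')
A=[]
for c in ['top','scene']:
    d=z[c+'_d'];P=cloud(c,d>0,d)
    b=(P[:,0]>.58)&(P[:,0]<.75)&(abs(P[:,1])<.2)
    W=P[b&(P[:,2]>.074)&(P[:,2]<.084)]
    for sg,n in ((1,'far'),(-1,'near')):
        w=W[(W[:,0]>.69)] if sg>0 else W[(W[:,0]<.66)]
        print(c,n,len(w),w.min(0).round(4) if len(w) else '',w.max(0).round(4) if len(w) else '')
        if len(w)>10:
            k=np.polyfit(w[:,1],w[:,0],1);print('  x=%.4f + %.4f*y'%(k[1],k[0]))
    F=P[b&(P[:,2]>.030)&(P[:,2]<.0365)];print('floor',np.median(F,0),np.percentile(F,[1,99],axis=0).round(4))
E
```

```text
top far 334 [ 0.6934 -0.1397  0.074 ] [0.7112 0.1773 0.0831]
  x=0.7025 + -0.0382*y
top near 282 [ 0.6165 -0.1424  0.0741] [0.633  0.1749 0.0834]
  x=0.6256 + -0.0384*y
floor [0.66869471 0.02040084 0.03363747] [[ 0.6011 -0.1396  0.0301]
 [ 0.7261  0.1741  0.0364]]
scene far 305 [ 0.6955 -0.141   0.074 ] [0.7126 0.1806 0.0835]
  x=0.7054 + -0.0378*y
scene near 267 [ 0.6191 -0.1446  0.074 ] [0.6365 0.1748 0.0815]
  x=0.6284 + -0.0376*y
floor [ 0.66201267 -0.00071724  0.0327659 ] [[ 0.6079 -0.1411  0.0301]
 [ 0.7279  0.1732  0.0363]]
```

```bash
python3 - <<'E'
from h import *
z=np.load('m.npz')
im=cv2.cvtColor(z['scene_im'],cv2.COLOR_RGB2BGR)
cv2.imwrite('pics/crop_scene_duct.png',cv2.resize(im[165:345,210:420],None,fx=3.3,fy=3.3,interpolation=cv2.INTER_CUBIC))
for c in ['top','scene']:
    ms=[z[k] for k in z if k.startswith(c+'_scraper')]
    P=cloud(c,ms[0],z[c+'_d']);T=P[(P[:,2]>.025)&(P[:,2]<.036)]
    r=cv2.minAreaRect((T[:,:2]*1000).astype(np.float32));print(c,r,T.mean(0).round(4))
    b=cv2.boxPoints(r);print(b.round(1).tolist())
    im=z[c+'_im'];hsv=cv2.cvtColor(im,cv2.COLOR_RGB2HSV)
    d=z[c+'_d'];v,u=np.nonzero(ms[0]&(d>0));hs=hsv[v,u]
    light=(hs[:,1]<70)&(hs[:,2]>140);print('light',light.sum(),P[light].mean(0))
# chips list
E
```

```text
top ((429.11444091796875, 3.9606590270996094), (51.66651153564453, 61.87397003173828), 85.20755004882812) [0.4287 0.0038 0.0299]
[[396.1000061035156, -19.200000762939453], [457.79998779296875, -24.399999618530273], [462.1000061035156, 27.100000381469727], [400.3999938964844, 32.29999923706055]]
light 73 [0.43229862 0.02527868 0.02915494]
scene ((432.0497741699219, 3.819978713989258), (52.98250961303711, 61.83873748779297), 84.73036193847656) [0.4335 0.0035 0.0282]
[[398.79998779296875, -19.700000762939453], [460.3999938964844, -25.399999618530273], [465.29998779296875, 27.399999618530273], [403.70001220703125, 33.0]]
light 0 [nan nan nan]<stdin>:12: RuntimeWarning: Mean of empty slice.
  ret = um.true_divide(
```

View pics/crop_scene_duct.png

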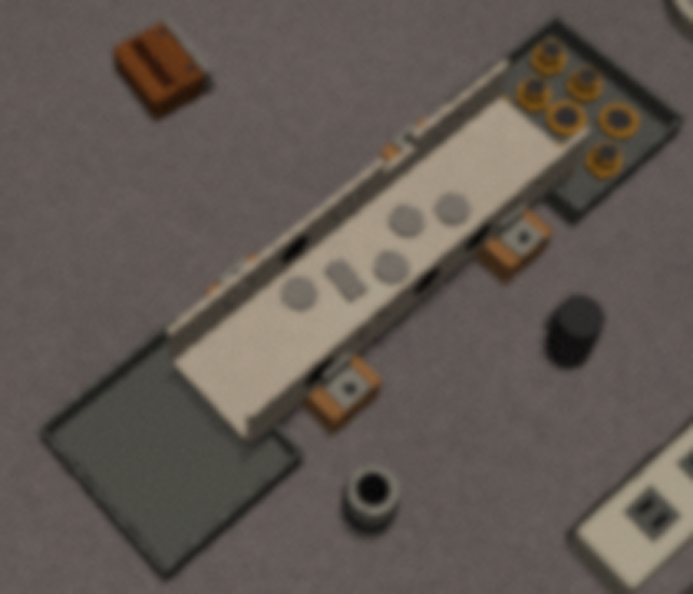

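```bash
cat >> h.py <<'E'
YB=-0.085
def tilted(yaw,t,flip=0):
    """down(yaw) rotated by t about horizontal axis (cos yaw, sin yaw,0)"""
    a=np.array([np.cos(yaw),np.sin(yaw),0])
    return R.from_rotvec(a*t)*down(yaw+np.pi*flip)
def gp2tcp(g,Rm): return np.array(g)+Rm.apply([.008,0,0])
E
python3 - <<'E'
from h import *
r,t=Rt();print(r.as_matrix().round(3))
for f in (0,1):
    Rm=tilted(YB,np.radians(30),f)
    for h in (.15,.025):
        row(gp2tcp([.4297,-.0061,h],Rm),Rm,(f,h))
    Rm=down(YB+np.pi*f);row(gp2tcp([.4297,-.0061,.15],Rm),Rm,(f,'down'))
E
```

```text
[[ 0.    -0.936  0.351]
 [ 0.     0.351  0.936]
 [-1.    -0.     0.   ]]
(0, 0.15) turn [ 1.2655 -0.339   0.4474] shift [ 0.0992 -0.4034 -0.426 ]
(0, 0.025) turn [ 1.2655 -0.339   0.4474] shift [ 0.2242 -0.4034 -0.426 ]
(0, 'down') turn [ 1.297e+00  1.000e-04 -0.000e+00] shift [ 0.1003 -0.4044 -0.4299]
(1, 0.15) turn [-1.7969 -0.4814 -0.3647] shift [ 0.0992 -0.4034 -0.426 ]
(1, 0.025) turn [-1.7969 -0.4814 -0.3647] shift [ 0.2242 -0.4034 -0.426 ]
(1, 'down') turn [-1.8446e+00  1.0000e-04  1.0000e-04] shift [ 0.1003 -0.4044 -0.4299]
```

Emit:
step_arm([
  [[1.2655,-0.339,0.4474,0.08,-0.403,-0.426,1],[1.2655,-0.339,0.4474,0.08,-0.403,-0.426,1],[1.2655,-0.339,0.4474,0.08,-0.403,-0.426,1],[1.2655,-0.339,0.4474,0.08,-0.403,-0.426,1],[1.2655,-0.339,0.4474,0.08,-0.403,-0.426,1],[1.2655,-0.339,0.4474,0.08,-0.403,-0.426,1],[1.2655,-0.339,0.4474,0.08,-0.403,-0.426,1],[1.2655,-0.339,0.4474,0.08,-0.403,-0.426,1],[1.2655,-0.339,0.4474,0.08,-0.403,-0.426,1],[1.2655,-0.339,0.4474,0.08,-0.403,-0.426,1],[1.2655,-0.339,0.4474,0.08,-0.403,-0.426,1],[1.2655,-0.339,0.4474,0.08,-0.403,-0.426,1]],
])

```text
clock: 2.0
tcp_pos: [0.4306, -0.0051, 0.162]
orientation: [0.691, 0.212, 0.674, 0.153]
wrist_force: [0.7, 0.1, 0.5]
finger_gap: 0.0854
```

```bash
python3 - <<'E'
from h import *
s=env.get_state();print(s['clock'],np.round(s['joint_pos'],3),s['tcp_pos'])
Rm=tilted(YB,np.radians(30));row(gp2tcp([.4297,-.0061,.08],Rm),Rm,'a');row(gp2tcp([.4297,-.0061,.025],Rm),Rm,'b')
E
```

```text
2.0 [-0.524  0.201 -0.418  1.191  0.47   1.077] [ 0.43058313 -0.0050803   0.16202447]
a turn [-0.0016  0.002   0.0004] shift [ 0.0785 -0.0419 -0.0009]
b turn [-0.0016  0.002   0.0004] shift [ 0.1261 -0.0694 -0.0009]
```

Emit:
step_arm([
  [[0,0,0,0.0785,-0.042,-0.001,1],[0,0,0,0.0785,-0.042,-0.001,1],[0,0,0,0.0785,-0.042,-0.001,1],[0,0,0,0.1,-0.0543,-0.001,1],[0,0,0,0.113,-0.062,-0.001,1],[0,0,0,0.126,-0.0695,-0.001,1],[0,0,0,0.126,-0.0695,-0.001,1],[0,0,0,0.126,-0.0695,-0.001,1]],
])

```text
clock: 2.8
tcp_pos: [0.4306, -0.0023, 0.0196]
orientation: [0.691, 0.212, 0.674, 0.153]
wrist_force: [-0.7, -0.9, -0.5]
finger_gap: 0.0852
```

```bash
python3 - <<'E'
from h import *
for c in ['scene','top']:
    im,d=env.read_camera(c)
    u,v=pix(c,[.43,0,.02])[0].astype(int)
    cv2.imwrite(f'pics/g1{c}.png',cv2.cvtColor(cv2.resize(im[v-60:v+60,u-70:u+70],None,fx=5,fy=5,interpolation=cv2.INTER_CUBIC),cv2.COLOR_RGB2BGR))
s=env.get_state();print(s['tcp_pos'],s['wrist_force'])
E
```

```text
[ 0.43086903 -0.00252685  0.01956214] [-0.63599452  0.17993039  0.29607592]
```

View pics/g1scene.png

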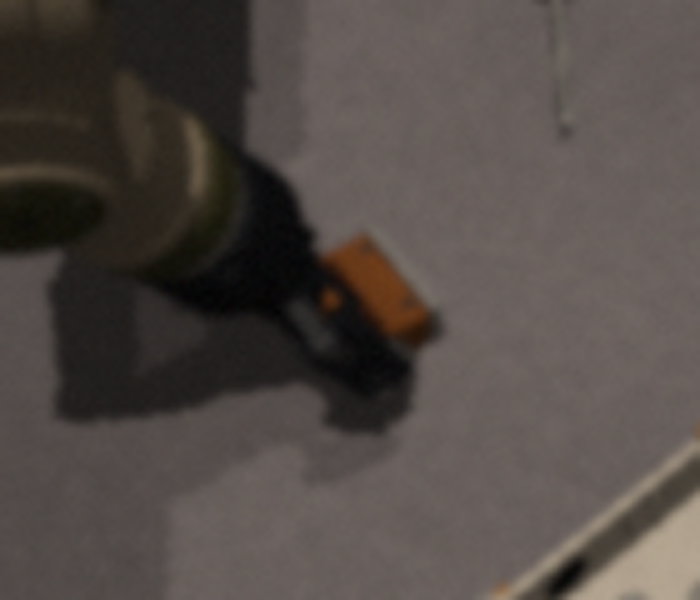

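View pics/g1top.png

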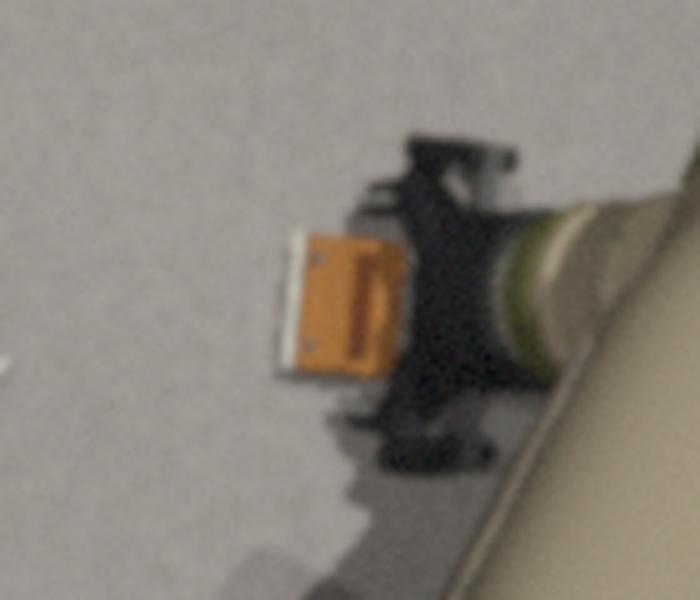

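The jaws straddle the block's ends, with the block at (350,305) in the top crop. Now closing.

Emit:
step_arm([
  [[0,0,0,0,0,0,0.5],[0,0,0,0,0,0,0.4],[0,0,0,0,0,0,0.3],[0,0,0,0,0,0,0.3],[0,0,0,0,0,0,0.3],[0,0,0,0,0,0,0.3],[0,0,0,0,0,0,0.3],[0,0,0,0,0,0,0.3]],
], force=50)

```text
clock: 3.7
tcp_pos: [0.4316, -0.003, 0.0207]
orientation: [0.692, 0.212, 0.673, 0.153]
wrist_force: [-1.0, -2.6, 9.4]
finger_gap: 0.0612
```

```bash
python3 - <<'E'
from h import *
r,t=Rt();g=t-r.apply([.008,0,0]);print(t,g)
# lift 80mm world
print('lift',r.inv().apply([0,0,.08]).round(4))
# then rotate about own z so block upright
a=r.as_matrix();print(a.round(3))
E
```

```text
[ 0.43155377 -0.00295106  0.02074774] [ 0.43117359 -0.00692398  0.02768109]
lift [-0.0693  0.0399  0.0004]
[[ 0.048  0.073  0.996]
 [ 0.497  0.864 -0.087]
 [-0.867  0.499  0.005]]
```

Emit:
step_arm([
  [[0,0,0,-0.035,0.02,0,0.3],[0,0,0,-0.07,0.04,0,0.3],[0,0,0,-0.07,0.04,0,0.3],[0,0,-0.15,-0.07,0.04,0,0.3],[0,0,-0.3,-0.07,0.04,0,0.3],[0,0,-0.45,-0.07,0.04,0,0.3],[0,0,-0.6,-0.07,0.04,0,0.3],[0,0,-0.75,-0.07,0.04,0,0.3],[0,0,-0.9,-0.07,0.04,0,0.3],[0,0,-1.05,-0.07,0.04,0,0.3],[0,0,-1.2,-0.07,0.04,0,0.3],[0,0,-1.2,-0.07,0.04,0,0.3]],
])

```text
clock: 4.9
tcp_pos: [0.4297, -0.001, 0.098]
orientation: [0.655, -0.208, 0.677, -0.263]
wrist_force: [-0.8, -0.6, -2.4]
finger_gap: 0.061
```

```bash
python3 - <<'E'
from h import *
s=env.get_state();print(np.round(s['joint_pos'],3),s['wrist_force'],s['finger_gap'])
r,t=Rt();Rm=tilted(YB,np.radians(-60));row(t,Rm)
for c in ['scene','top']:
    im,d=env.read_camera(c)
    u,v=pix(c,[.43,0,.08])[0].astype(int)
    cv2.imwrite(f'pics/g2{c}.png',cv2.cvtColor(cv2.resize(im[v-60:v+60,u-70:u+70],None,fx=5,fy=5,interpolation=cv2.INTER_CUBIC),cv2.COLOR_RGB2BGR))
E
```

```text
[ 0.217  0.363 -0.447  0.997 -0.644  1.949] [-0.8229357  -0.64452333 -2.39523844] 0.0610138637089694
 turn [ 3.900e-03  1.000e-04 -3.671e-01] shift [0. 0. 0.]
```

View pics/g2scene.png

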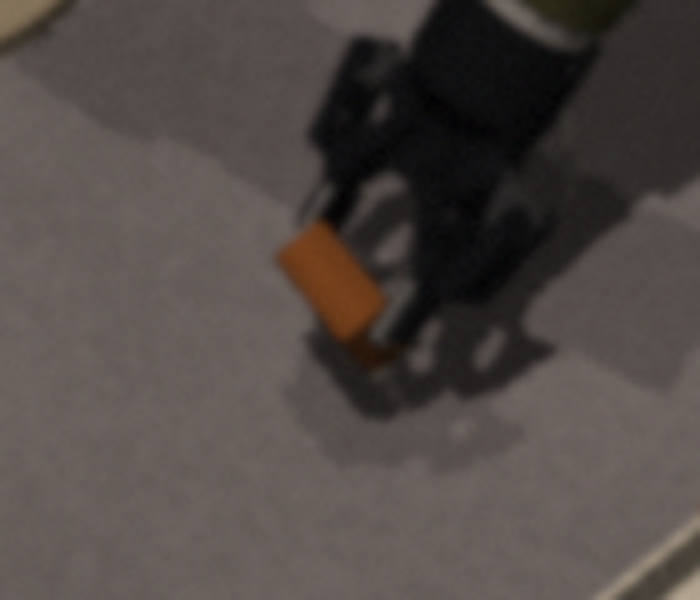

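View pics/g2top.png

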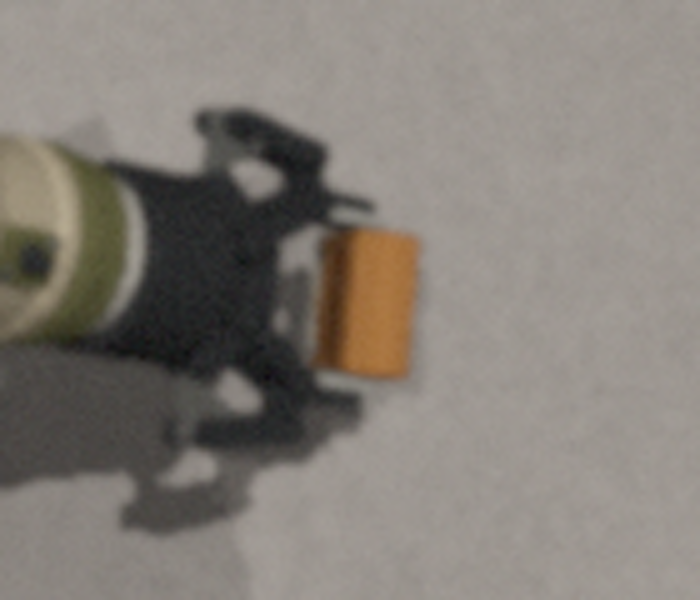

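Emit:
step_arm([
  [[0,0,-0.15,0,0,0,0.3],[0,0,-0.3,0,0,0,0.3],[0,0,-0.367,0,0,0,0.3],[0,0,-0.367,0,0,0,0.3]],
])

```text
clock: 5.4
tcp_pos: [0.4301, -0.0028, 0.0985]
orientation: [0.597, -0.325, 0.629, -0.378]
wrist_force: [0.3, 0.6, -2.0]
finger_gap: 0.0609
```

```bash
cat >> h.py <<'E'
def woodtop(c,z0,z1,box):
    """fit plane to orange top face pixels"""
    im,d=env.read_camera(c);hsv=cv2.cvtColor(im,cv2.COLOR_RGB2HSV)
    m=(hsv[...,0]<22)&(hsv[...,1]>110)&(hsv[...,2]>60)
    P=cloud(c,m,d);k=(P[:,2]>z0)&(P[:,2]<z1)&(P[:,0]>box[0])&(P[:,0]<box[1])&(P[:,1]>box[2])&(P[:,1]<box[3]);P=P[k]
    for _ in range(3):
        A=np.c_[P[:,:2]-P[:,:2].mean(0),np.ones(len(P))];s=np.linalg.lstsq(A,P[:,2],rcond=None)[0]
        res=P[:,2]-A@s;k=abs(res)<max(.002,1.8*res.std());P=P[k]
    r=cv2.minAreaRect((P[:,:2]*1000).astype(np.float32))
    print(c,len(P),'mean',P.mean(0).round(4),'slope x,y deg',np.degrees(np.arctan(s[:2])).round(1),'rect',np.round(r[0],1),np.round(r[1],1),round(r[2],1),'res',round(res.std()*1000,2))
    return P
E
python3 - <<'E'
from h import *
s=env.get_state();print(np.round(s['joint_pos'],3),s['tcp_pos'],s['finger_gap'])
for c in ['scene','top']: woodtop(c,.1,.14,[.38,.49,-.06,.06])
E
```

```text
[ 0.342  0.621 -0.312  1.258 -0.902  2.307] [ 0.43005559 -0.00284734  0.0984761 ] 0.06090672951588851
scene 214 mean [ 0.4322 -0.0094  0.1145] slope x,y deg [-0.3  0.2] rect [431.9  -9.1] [29.4 62.8] 85.8 res 1.14
top 314 mean [ 0.428  -0.0086  0.1174] slope x,y deg [0.2 1.3] rect [427.8  -8.8] [27.6 59.2] 84.8 res 1.43
```

```bash
python3 - <<'E'
from h import *
r,t=Rt();print('down 10mm',r.inv().apply([0,0,-.01]).round(5))
E
```

```text
down 10mm [ 5.07e-03  8.62e-03 -2.00e-05]
```

Going down 60 mm first, then in small steps to contact.

Emit:
step_arm([
  [[0,0,0,0.015,0.0258,0,0.3],[0,0,0,0.026,0.0445,0,0.3],[0,0,0,0.03,0.0517,0,0.3],[0,0,0,0.03,0.0517,0,0.3],[0,0,0,0.031,0.0527,0,0.3],[0,0,0,0.0315,0.0535,0,0.3]],
])

```text
clock: 6.1
tcp_pos: [0.4315, -0.0032, 0.0391]
orientation: [0.599, -0.323, 0.628, -0.378]
wrist_force: [-0.5, -0.0, -1.4]
finger_gap: 0.0604
```

Emit:
step_arm([
  [[0,0,0,0.0005,0.0009,0,0.3],[0,0,0,0.001,0.0017,0,0.3],[0,0,0,0.0015,0.0026,0,0.3],[0,0,0,0.002,0.0034,0,0.3],[0,0,0,0.002,0.0034,0,0.3]],
])

```text
clock: 6.6
tcp_pos: [0.4314, -0.0032, 0.0349]
orientation: [0.599, -0.323, 0.628, -0.378]
wrist_force: [0.2, -0.0, -1.6]
finger_gap: 0.0609
```

Emit:
step_arm([
  [[0,0,0,0.0005,0.0009,0,0.3],[0,0,0,0.001,0.0017,0,0.3],[0,0,0,0.0013,0.0022,0,0.3]],
])

```text
clock: 6.9
tcp_pos: [0.4315, -0.0031, 0.0338]
orientation: [0.599, -0.324, 0.627, -0.378]
wrist_force: [-2.7, 7.5, 13.1]
finger_gap: 0.0608
```

Contact. Opening, then backing off along the tool.

Emit:
step_arm([
  [[0,0,0,-0.0003,-0.0005,0,0.8],[0,0,0,-0.0003,-0.0005,0,1],[0,0,0,-0.0003,-0.0005,0,1],[0,0,0,-0.0003,-0.0005,0,1],[0,0,0,-0.0003,-0.0005,0,1],[0,0,0,-0.015,0,0,1],[0,0,0,-0.04,0,0,1],[0,0,0,-0.08,0,0,1],[0,0,0,-0.12,0,0,1],[0,0,0,-0.15,-0.05,0,1],[0,0,0,-0.15,-0.08,0,1]],
])

```text
clock: 8.0
tcp_pos: [0.4395, 0.0876, 0.1799]
orientation: [0.599, -0.326, 0.626, -0.377]
wrist_force: [-0.1, -0.5, 0.7]
finger_gap: 0.0854
```

```bash
python3 - <<'E'
from h import *
for c in ['scene','top']:
    P=woodtop(c,.035,.075,[.38,.49,-.06,.06])
    im,d=env.read_camera(c)
    u,v=pix(c,[.43,0,.05])[0].astype(int)
    cv2.imwrite(f'pics/g3{c}.png',cv2.cvtColor(cv2.resize(im[v-60:v+60,u-70:u+70],None,fx=5,fy=5,interpolation=cv2.INTER_CUBIC),cv2.COLOR_RGB2BGR))
s=env.get_state();print(np.round(s['joint_pos'],3),s['tcp_pos'])
E
```

```text
scene 195 mean [ 0.4343 -0.0088  0.0502] slope x,y deg [-0.6 -1.3] rect [433.2  -8.5] [29.9 62.3] 84.8 res 1.22
top 282 mean [ 0.4282 -0.0077  0.0518] slope x,y deg [-0.1 -0.7] rect [428.3  -7.8] [28.  59.2] 84.8 res 1.54
[ 0.487  0.637 -0.062  1.615 -0.812  2.479] [0.43886995 0.08559529 0.17899964]
```

View pics/g3scene.png

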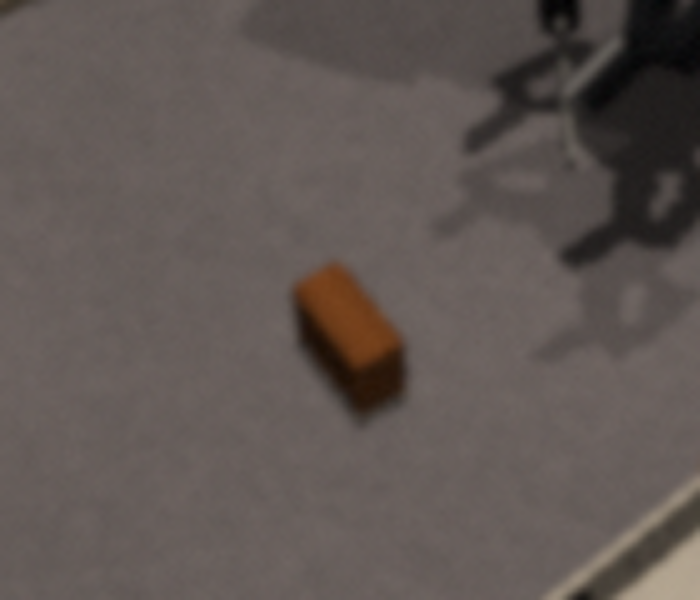

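View pics/g3top.png

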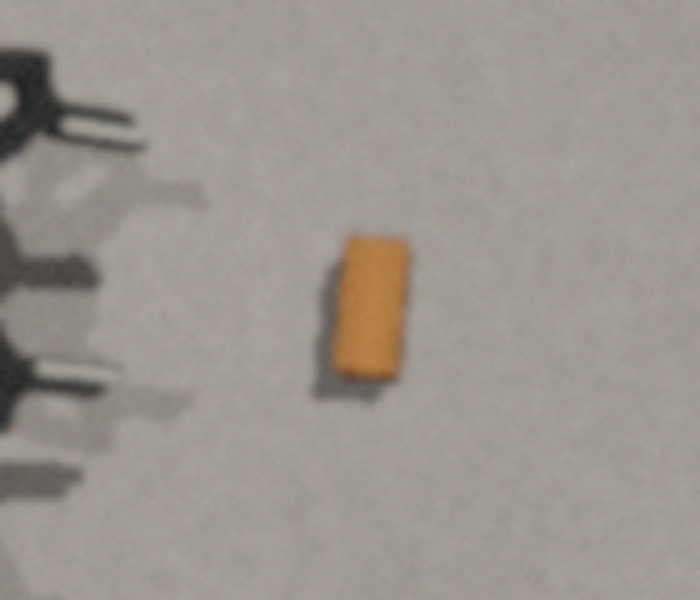

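```bash
python3 - <<'E'
from h import *
Rm=down(YB+np.pi/2);row([.4313,-.0083,.17],Rm,'a')
E
```

```text
a turn [-1.4187 -0.8072  0.8126] shift [ 0.0858 -0.04    0.0005]
```

Emit:
step_arm([
  [[-1.4187,-0.8072,0.8126,0.0858,-0.04,0,1],[-1.4187,-0.8072,0.8126,0.0858,-0.04,0,1],[-1.4187,-0.8072,0.8126,0.0858,-0.04,0,1],[-1.4187,-0.8072,0.8126,0.0858,-0.04,0,1],[-1.4187,-0.8072,0.8126,0.0858,-0.04,0,1],[-1.4187,-0.8072,0.8126,0.0858,-0.04,0,1],[-1.4187,-0.8072,0.8126,0.0858,-0.04,0,1],[-1.4187,-0.8072,0.8126,0.0858,-0.04,0,1],[-1.4187,-0.8072,0.8126,0.0858,-0.04,0,1],[-1.4187,-0.8072,0.8126,0.0858,-0.04,0,1],[-1.4187,-0.8072,0.8126,0.0858,-0.04,0,1],[-1.4187,-0.8072,0.8126,0.0858,-0.04,0,1]],
])

```text
clock: 9.4
tcp_pos: [0.4298, -0.0082, 0.1692]
orientation: [0.551, -0.479, 0.555, 0.398]
wrist_force: [0.1, 0.1, -0.2]
finger_gap: 0.0854
```

```bash
python3 - <<'E'
from h import *
s=env.get_state();print(np.round(s['joint_pos'],3),s['tcp_pos'])
Rm=down(YB+np.pi/2);row([.4313,-.0083,.17],Rm,'a')
E
```

```text
[-0.151  0.018 -0.502  0.972 -0.082  0.076] [ 0.42982775 -0.00815298  0.16917566]
a turn [-0.145  -0.0812  0.08  ] shift [-0.0007 -0.0015  0.0001]
```

Emit:
step_arm([
  [[-0.145,-0.0812,0.08,0,-0.0015,0,1],[-0.145,-0.0812,0.08,0,-0.0015,0,1],[-0.145,-0.0812,0.08,0,-0.0015,0,1]],
])

```text
clock: 9.7
tcp_pos: [0.4312, -0.0093, 0.1678]
orientation: [0.521, -0.477, 0.522, 0.479]
wrist_force: [0.2, 0.4, -0.2]
finger_gap: 0.0855
```

```bash
python3 - <<'E'
from h import *
s=env.get_state();print(np.round(s['joint_pos'],3),s['tcp_pos'])
Rm=down(YB+np.pi/2);row([.4313,-.0083,.031],Rm,'a')
E
```

```text
[-0.208  0.079 -0.434  1.061  0.    -0.121] [ 0.43121644 -0.0093085   0.16778038]
a turn [-0.0022  0.0005 -0.0032] shift [ 0.1368 -0.0004  0.0009]
```

Emit:
step_arm([
  [[-0.002,0,-0.003,0.04,0,0.001,1],[-0.002,0,-0.003,0.08,0,0.001,1],[-0.002,0,-0.003,0.115,0,0.001,1],[-0.002,0,-0.003,0.137,0,0.001,1],[-0.002,0,-0.003,0.137,0,0.001,1],[-0.002,0,-0.003,0.137,0,0.001,0.6],[-0.002,0,-0.003,0.137,0,0.001,0.4],[-0.002,0,-0.003,0.137,0,0.001,0.2],[-0.002,0,-0.003,0.137,0,0.001,0.1],[-0.002,0,-0.003,0.137,0,0.001,0.1],[-0.002,0,-0.003,0.137,0,0.001,0.1],[-0.002,0,-0.003,0.137,0,0.001,0.1]],
], force=70)

```text
clock: 10.9
tcp_pos: [0.432, -0.0083, 0.0321]
orientation: [0.522, -0.479, 0.52, 0.478]
wrist_force: [-0.9, 0.9, 6.8]
finger_gap: 0.0293
```

```bash
python3 - <<'E'
from h import *
s=env.get_state();print(np.round(s['joint_pos'],3),s['tcp_pos'],s['wrist_force'],s['finger_gap'])
E
```

```text
[-0.206  0.227 -0.642  0.7    0.001 -0.121] [ 0.43202335 -0.00833882  0.03208511] [-0.90523832  0.94961591  6.80239957] 0.02929692220960743
```

```bash
python3 - <<'E'
from h import *
Rm=down(.038+np.pi/2);row([.432,-.0083,.19],Rm,'up');row([.6602,.14,.19],Rm,'a')
E
```

```text
up turn [-0.1232  0.0003  0.0026] shift [-1.579e-01 -4.000e-04  1.000e-04]
a turn [-0.1232  0.0003  0.0026] shift [-0.1573 -0.2151  0.1673]
```

Emit:
step_arm([
  [[0,0,0,-0.04,0,0,0.1],[0,0,0,-0.08,0,0,0.1],[0,0,0,-0.12,0,0,0.1],[-0.04,0,0.001,-0.157,0,0,0.1],[-0.08,0,0.002,-0.157,-0.03,0.023,0.1],[-0.123,0,0.002,-0.157,-0.06,0.046,0.1],[-0.123,0,0.002,-0.157,-0.09,0.07,0.1],[-0.123,0,0.002,-0.157,-0.12,0.093,0.1],[-0.123,0,0.002,-0.157,-0.15,0.117,0.1],[-0.123,0,0.002,-0.157,-0.18,0.14,0.1],[-0.123,0,0.002,-0.157,-0.21,0.163,0.1],[-0.123,0,0.002,-0.157,-0.215,0.167,0.1]],
])

```text
clock: 12.1
tcp_pos: [0.6626, 0.1418, 0.1883]
orientation: [-0.491, 0.51, -0.489, -0.51]
wrist_force: [0.2, 0.0, -2.3]
finger_gap: 0.0291
```

```bash
python3 - <<'E'
from h import *
Rm=down(.038+np.pi/2);row([.6602,.14,.1225],Rm,'a');row([.6602,.14,.068],Rm,'b')
E
```

```text
a turn [0.0015 0.0009 0.0013] shift [ 0.0658  0.0026 -0.0017]
b turn [0.0015 0.0009 0.0013] shift [ 0.1203  0.0026 -0.0018]
```

Emit:
step_arm([
  [[0.0015,0,0,0.03,0.0025,-0.0017,0.1],[0.0015,0,0,0.055,0.0025,-0.0017,0.1],[0.0015,0,0,0.066,0.0025,-0.0017,0.1],[0.0015,0,0,0.066,0.0025,-0.0017,0.1],[0.0015,0,0,0.066,0.0025,-0.0017,0.1]],
])

```text
clock: 12.6
tcp_pos: [0.6604, 0.1398, 0.1234]
orientation: [-0.491, 0.51, -0.49, -0.509]
wrist_force: [0.3, -0.2, -2.0]
finger_gap: 0.0289
```

```bash
python3 - <<'E'
from h import *
s=env.get_state();print(s['tcp_pos'])
for c in ['scene','top']:
    P=woodtop(c,.125,.16,[.6,.72,.09,.19])
    im,d=env.read_camera(c)
    P=cloud(c,d>0,d);b=(P[:,0]>.58)&(P[:,0]<.75)&(P[:,1]>-.13)&(P[:,1]<.165)
    W=P[b&(P[:,2]>.074)&(P[:,2]<.084)]
    for n,lo,hi in (('near',.60,.645),('far',.685,.73)):
        w=W[(W[:,0]>lo)&(W[:,0]<hi)];k=np.polyfit(w[:,1],w[:,0],1);print(n,len(w),'x at .14: %.4f'%np.polyval(k,.14),k)
    u,v=pix(c,[.66,.13,.1])[0].astype(int)
    cv2.imwrite(f'pics/i1{c}.png',cv2.cvtColor(cv2.resize(im[v-60:v+60,u-70:u+70],None,fx=5,fy=5,interpolation=cv2.INTER_CUBIC),cv2.COLOR_RGB2BGR))
E
```

```text
[0.66043135 0.13978693 0.12337095]
scene 86 mean [0.6819 0.1388 0.1415] slope x,y deg [-2.7 -0.1] rect [681.7 139.4] [20.4 28.7] 8.0 res 1.23
near 209 x at .14: 0.6227 [-0.03963467  0.62825071]
far 279 x at .14: 0.7000 [-0.03816329  0.70536713]
top 72 mean [0.6409 0.1308 0.144 ] slope x,y deg [ 3.4 -0. ] rect [642.  130.6] [29.8 13.5] 10.9 res 1.89
near 236 x at .14: 0.6204 [-0.03748414  0.62560177]
far 213 x at .14: 0.6972 [-0.03828258  0.70260089]
```

View pics/i1scene.png

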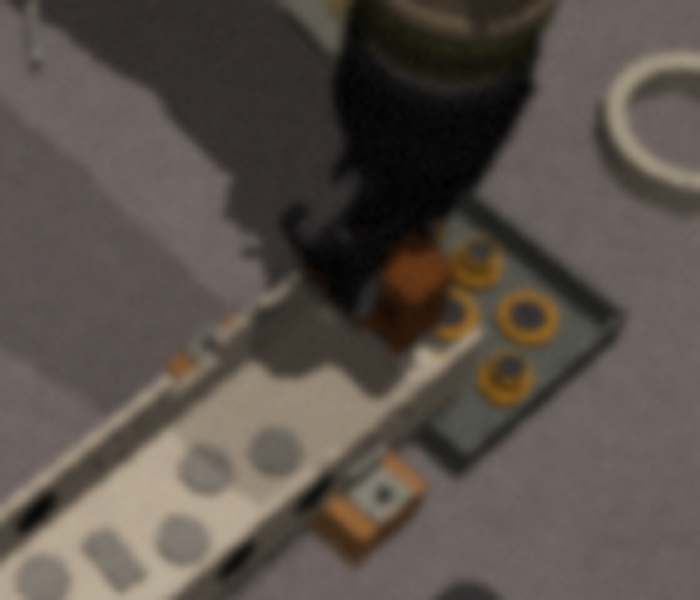

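View pics/i1top.png

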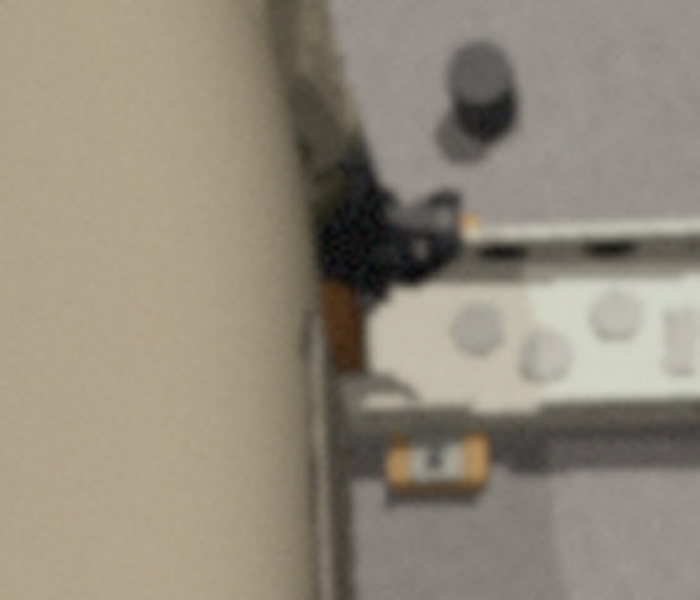

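Emit:
step_arm([
  [[0,0,0,0.012,0,0,0.1],[0,0,0,0.024,0,0,0.1],[0,0,0,0.036,0,0,0.1],[0,0,0,0.046,0,0,0.1],[0,0,0,0.051,0,0,0.1],[0,0,0,0.053,0,0,0.1],[0,0,0,0.053,0,0,0.1]],
])

```text
clock: 13.5
tcp_pos: [0.6613, 0.14, 0.0707]
orientation: [-0.492, 0.51, -0.489, -0.509]
wrist_force: [-0.6, -0.5, -1.2]
finger_gap: 0.0292
```

Emit:
step_arm([
  [[0,0,0,0.0015,0,0,0.1],[0,0,0,0.0025,0,0,0.1],[0,0,0,0.0035,0,0,0.1],[0,0,0,0.004,0,0,0.1]],
])

```text
clock: 13.9
tcp_pos: [0.6614, 0.14, 0.0669]
orientation: [-0.492, 0.51, -0.489, -0.509]
wrist_force: [-0.6, 0.5, -2.0]
finger_gap: 0.029
```

Emit:
step_arm([
  [[0,0,0,0.0007,0,0,0.1],[0,0,0,0.0014,0,0,0.1],[0,0,0,0.0014,0,0,0.1]],
])

```text
clock: 14.2
tcp_pos: [0.6615, 0.1401, 0.0662]
orientation: [-0.492, 0.51, -0.489, -0.509]
wrist_force: [-1.3, -0.7, 4.1]
finger_gap: 0.0291
```

```bash
python3 - <<'E'
from h import *
Rm=down(.038+np.pi/2)
for y in (.06,.03,-.05,-.1,-.133):row([.6658-.038*y,y,.0657],Rm,y)
E
```

```text
0.06 turn [-0.      0.0009  0.0046] shift [ 0.0004  0.0011 -0.0801]
0.03 turn [-0.      0.0009  0.0046] shift [ 0.0004  0.0011 -0.1101]
-0.05 turn [-0.      0.0009  0.0046] shift [ 0.0003  0.0011 -0.1902]
-0.1 turn [-0.      0.0009  0.0046] shift [ 0.0003  0.0011 -0.2402]
-0.133 turn [-0.      0.0009  0.0046] shift [ 0.0003  0.0011 -0.2732]
```

Emit:
step_arm([
  [[0,0,0.002,0.0006,0.0005,-0.01,0.1],[0,0,0.003,0.0006,0.001,-0.02,0.1],[0,0,0.003,0.0006,0.001,-0.03,0.1],[0,0,0.003,0.0006,0.001,-0.04,0.1],[0,0,0.003,0.0006,0.001,-0.05,0.1],[0,0,0.003,0.0006,0.001,-0.06,0.1],[0,0,0.003,0.0006,0.001,-0.07,0.1],[0,0,0.003,0.0006,0.001,-0.08,0.1],[0,0,0.003,0.0006,0.001,-0.09,0.1]],
])

```text
clock: 15.1
tcp_pos: [0.6644, 0.0497, 0.0662]
orientation: [-0.492, 0.509, -0.489, -0.509]
wrist_force: [-0.5, 5.1, 5.2]
finger_gap: 0.0293
```

```bash
python3 - <<'E'
from h import *
s=env.get_state();print(s['tcp_pos'],s['wrist_force'],s['finger_gap'])
im,d=env.read_camera('scene')
u,v=pix('scene',[.66,-.02,.05])[0].astype(int)
cv2.imwrite(f'pics/s1.png',cv2.cvtColor(cv2.resize(im[v-60:v+60,u-70:u+70],None,fx=5,fy=5,interpolation=cv2.INTER_CUBIC),cv2.COLOR_RGB2BGR))
Rm=down(.038+np.pi/2)
for y in (.06,.03,-.05,-.1,-.133):row([.6658-.038*y,y,.0657],Rm,y)
E
```

```text
[0.66436049 0.04969936 0.06617667] [-0.47239513  5.1468924   5.15357081] 0.02934371936178952
0.06 turn [-0.0015  0.0012  0.0027] shift [0.0005 0.0005 0.012 ]
0.03 turn [-0.0015  0.0012  0.0027] shift [ 0.0004  0.0005 -0.018 ]
-0.05 turn [-0.0015  0.0012  0.0027] shift [ 0.0003  0.0003 -0.098 ]
-0.1 turn [-0.0015  0.0012  0.0027] shift [ 0.0003  0.0003 -0.1481]
-0.133 turn [-0.0015  0.0012  0.0027] shift [ 0.0002  0.0002 -0.1811]
```

View pics/s1.png

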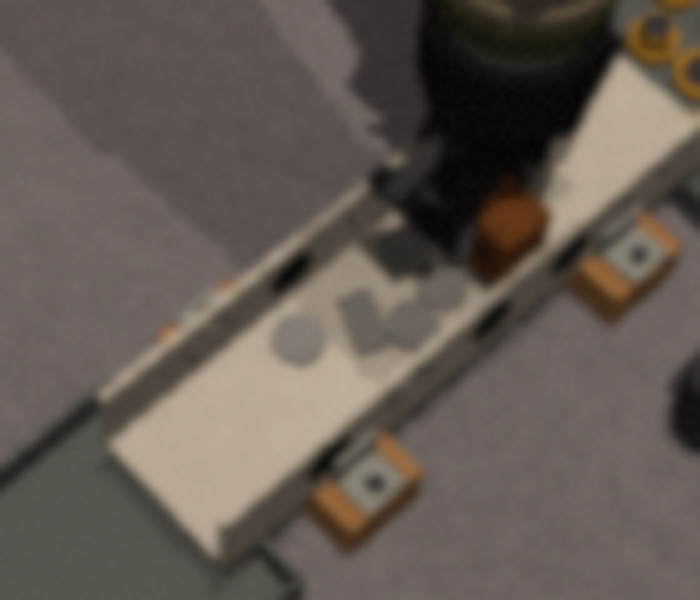

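Chips bunch ahead of the scraper: four show at (300,340), (365,320), (410,325) and (440,290), and the fifth is in shadow under the gripper. Continuing the sweep.

Emit:
step_arm([
  [[0,0,0.002,0.0004,0.0005,-0.01,0.1],[0,0,0.002,0.0004,0.0005,-0.02,0.1],[0,0,0.002,0.0004,0.0005,-0.03,0.1],[0,0,0.002,0.0004,0.0005,-0.04,0.1],[0,0,0.002,0.0004,0.0005,-0.05,0.1],[0,0,0.002,0.0004,0.0005,-0.06,0.1],[0,0,0.002,0.0004,0.0005,-0.07,0.1],[0,0,0.002,0.0004,0.0005,-0.08,0.1],[0,0,0.002,0.0004,0.0005,-0.09,0.1]],
])

```text
clock: 16.05
tcp_pos: [0.67, -0.0376, 0.0667]
orientation: [0.495, -0.509, 0.485, 0.511]
wrist_force: [6.6, 23.2, 0.5]
finger_gap: 0.029
```

```bash
python3 - <<'E'
from h import *
s=env.get_state();print(s['tcp_pos'],s['wrist_force'],s['finger_gap'])
for c in ['scene','top']:
    im,d=env.read_camera(c)
    u,v=pix(c,[.66,-.04,.05])[0].astype(int)
    cv2.imwrite(f'pics/s2{c}.png',cv2.cvtColor(cv2.resize(im[v-60:v+60,u-70:u+70],None,fx=5,fy=5,interpolation=cv2.INTER_CUBIC),cv2.COLOR_RGB2BGR))
Rm=down(.038+np.pi/2)
for y in (-.05,-.1,-.133):row([.6658-.038*y,y,.0657],Rm,y)
E
```

```text
[ 0.66998265 -0.03764906  0.06665921] [ 6.60492271 23.19561116  0.47881011] 0.029042504659651202
-0.05 turn [-0.0007  0.0049  0.0037] shift [ 0.0005  0.0011 -0.0089]
-0.1 turn [-0.0007  0.0049  0.0037] shift [ 0.0003  0.0011 -0.059 ]
-0.133 turn [-0.0007  0.0049  0.0037] shift [ 0.0001  0.001  -0.092 ]
```

View pics/s2scene.png

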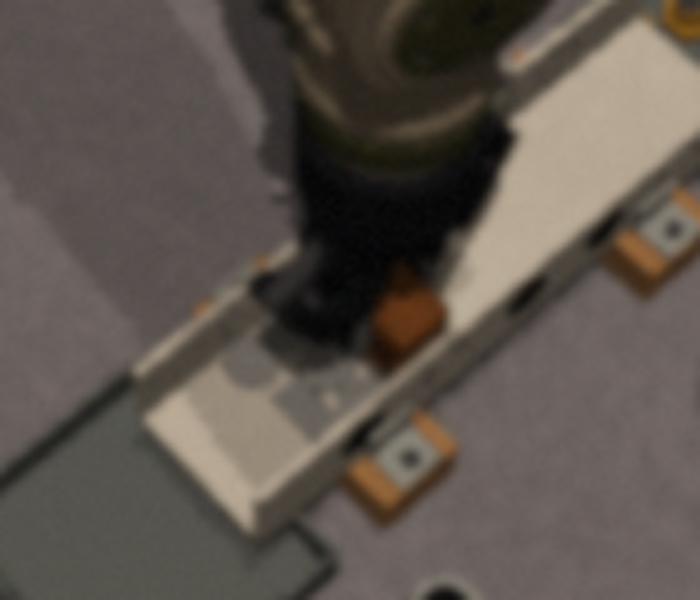

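View pics/s2top.png

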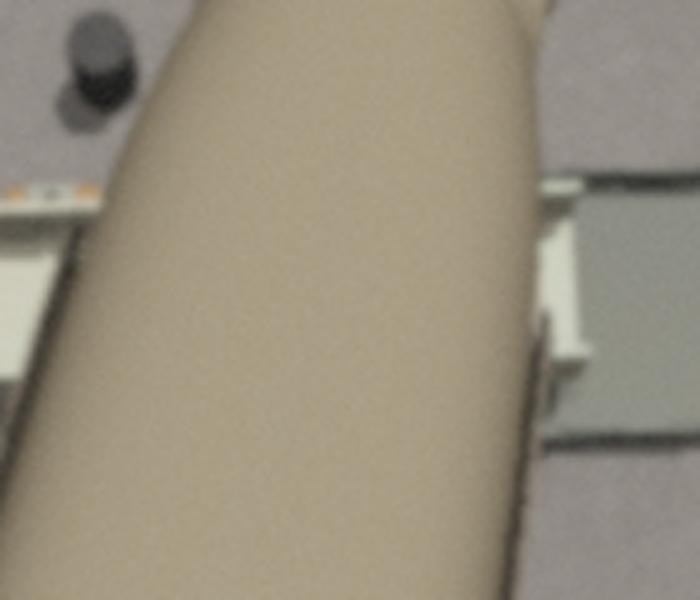

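Side force of 23 N suggests the chips are wedging across the duct. Backing off a little and looking.

Emit:
step_arm([
  [[0,0.003,0.002,0.0,0.001,0.006,0.1],[0,0.003,0.002,0.0,0.0015,0.02,0.1],[0,0.003,0.002,0.0,0.002,0.04,0.1],[0,0.003,0.002,0.0,0.002,0.055,0.1],[0,0.003,0.002,0.0,0.002,0.055,0.1]],
])

```text
clock: 16.65
tcp_pos: [0.6636, 0.0173, 0.0663]
orientation: [0.491, -0.509, 0.489, 0.511]
wrist_force: [-1.0, 2.4, 1.7]
finger_gap: 0.0293
```

```bash
python3 - <<'E'
from h import *
s=env.get_state();print(s['tcp_pos'],s['wrist_force'],s['finger_gap'])
for c in ['scene']:
    im,d=env.read_camera(c)
    u,v=pix(c,[.66,-.04,.05])[0].astype(int)
    cv2.imwrite(f'pics/s3{c}.png',cv2.cvtColor(cv2.resize(im[v-60:v+60,u-70:u+70],None,fx=5,fy=5,interpolation=cv2.INTER_CUBIC),cv2.COLOR_RGB2BGR))
E
```

```text
[0.66358182 0.01734453 0.06625862] [-0.98239162  2.35076112  1.71019382] 0.029259841943063525
```

View pics/s3scene.png

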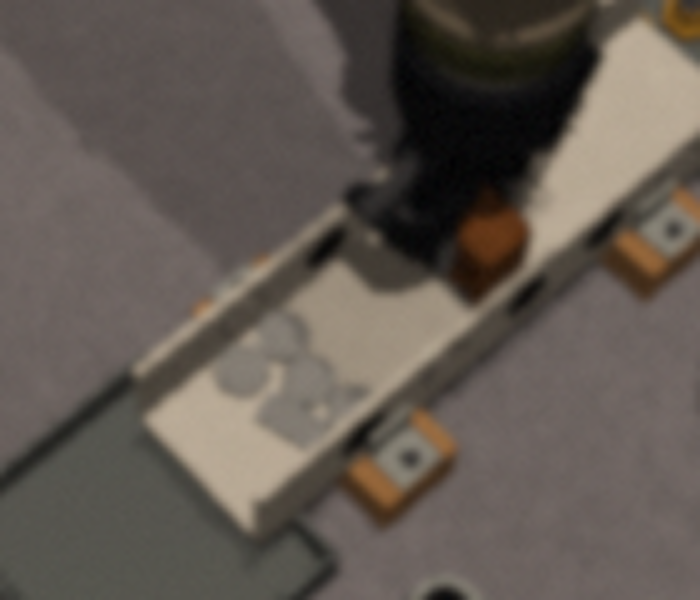

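Four discs show at (240,372), (283,335), (310,378) and (350,405), with the tab at (290,420). Three discs lie in a row wider than the duct, so they form a bridge. I'll yaw the upright scraper about 15° so its far end leads and breaks it.

Emit:
step_arm([
  [[0.13,0,0,0,-0.001,0,0.1],[0.26,0,0,0,-0.001,0,0.1],[0.26,0,0,0,-0.001,-0.01,0.1],[0.26,0,0,0,-0.001,-0.02,0.1],[0.26,0,0,0,-0.001,-0.03,0.1],[0.26,0,0,0,-0.001,-0.038,0.1],[0.26,0,0,0,-0.001,-0.046,0.1],[0.26,0,0,0,-0.001,-0.054,0.1]],
])

```text
clock: 17.5
tcp_pos: [0.6669, -0.038, 0.0662]
orientation: [0.553, -0.441, 0.551, 0.443]
wrist_force: [-2.2, 5.6, 5.1]
finger_gap: 0.029
```

```bash
python3 - <<'E'
from h import *
s=env.get_state();print(s['tcp_pos'],s['wrist_force'],s['finger_gap'])
for c in ['scene']:
    im,d=env.read_camera(c)
    u,v=pix(c,[.66,-.04,.05])[0].astype(int)
    cv2.imwrite(f'pics/s4{c}.png',cv2.cvtColor(cv2.resize(im[v-60:v+60,u-70:u+70],None,fx=5,fy=5,interpolation=cv2.INTER_CUBIC),cv2.COLOR_RGB2BGR))
E
```

```text
[ 0.66687439 -0.03800314  0.06623854] [-2.19958648  5.57155183  5.05914073] 0.02899917377038588
```

View pics/s4scene.png

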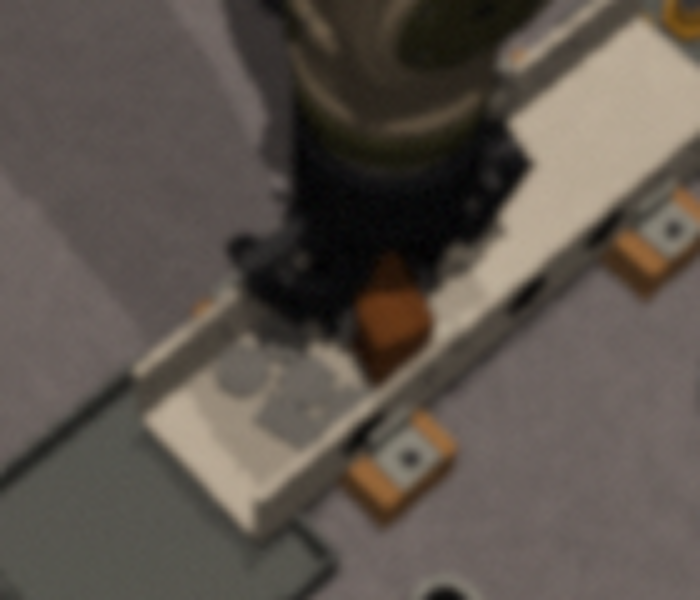

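```bash
python3 - <<'E'
from h import *
r,t=Rt();print(r.inv().apply(np.array([.038,-1,0])*.03).round(4))
E
```

```text
[-0.0001 -0.0077 -0.029 ]
```

Emit:
step_arm([
  [[0,0,0,0,-0.0013,-0.005,0.1],[0,0,0,0,-0.0026,-0.01,0.1],[0,0,0,0,-0.0039,-0.015,0.1],[0,0,0,0,-0.0051,-0.02,0.1]],
])

```text
clock: 17.95
tcp_pos: [0.6676, -0.06, 0.0662]
orientation: [0.553, -0.441, 0.551, 0.443]
wrist_force: [-0.7, 4.3, 5.0]
finger_gap: 0.029
```

```bash
cat > look.py <<'E'
from h import *
import sys
s=env.get_state();print(s['tcp_pos'],s['wrist_force'],s['finger_gap'])
c='scene'
im,d=env.read_camera(c)
u,v=pix(c,[.66,-.06,.05])[0].astype(int)
cv2.imwrite(f'pics/{sys.argv[1]}.png',cv2.cvtColor(cv2.resize(im[v-60:v+60,u-70:u+70],None,fx=5,fy=5,interpolation=cv2.INTER_CUBIC),cv2.COLOR_RGB2BGR))
r,t=Rt();print('10mm along duct -y',r.inv().apply(np.array([.038,-1,0])*.01).round(5))
for y in (-.06,-.1,-.133):row([.6658-.038*y,y,.0657],down(.038+np.pi/2),y)
E
python3 look.py s5
```

```text
[ 0.66762473 -0.05997899  0.06624099] [-0.65308682  4.32356945  5.03232686] 0.029010751341413663
10mm along duct -y [-3.00e-05 -2.56e-03 -9.67e-03]
-0.06 turn [-0.2588  0.0032  0.0007] shift [ 0.0005 -0.0002  0.001 ]
-0.1 turn [-0.2588  0.0032  0.0007] shift [ 0.0004 -0.0104 -0.0377]
-0.133 turn [-0.2588  0.0032  0.0007] shift [ 0.0003 -0.0189 -0.0696]
```

View pics/s5.png

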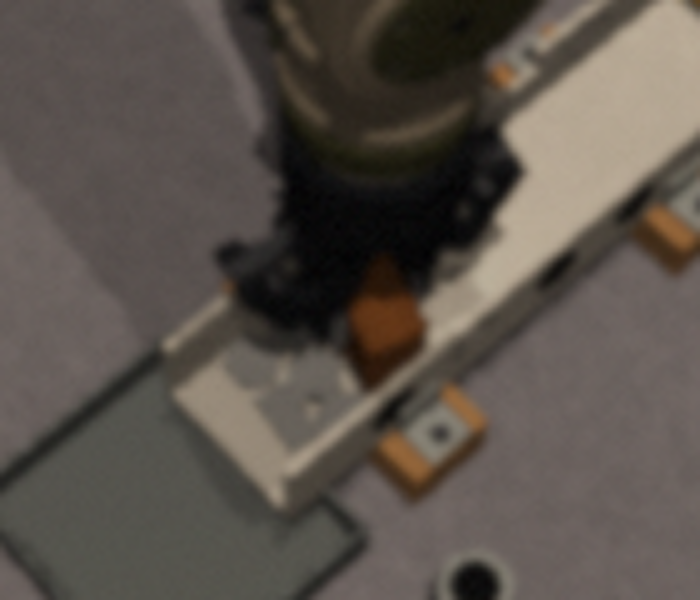

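Chips now slide freely at 4 N, and the bridge is gone. Pushing on with the same yaw.

Emit:
step_arm([
  [[0,0,0,0,-0.002,-0.0065,0.1],[0,0,0,0,-0.0036,-0.013,0.1],[0,0,0,0,-0.0055,-0.02,0.1],[0,0,0,0,-0.0072,-0.0265,0.1],[0,0,0,0,-0.009,-0.033,0.1],[0,0,0,0,-0.0104,-0.0377,0.1]],
])

```text
clock: 18.6
tcp_pos: [0.6697, -0.1003, 0.0662]
orientation: [0.553, -0.441, 0.551, 0.442]
wrist_force: [0.1, 5.9, 4.7]
finger_gap: 0.029
```

```bash
python3 look.py s6
```

```text
[ 0.66966985 -0.10031828  0.06624558] [0.07548788 5.86671797 4.7457628 ] 0.02903794779395979
10mm along duct -y [-3.00e-05 -2.57e-03 -9.67e-03]
-0.06 turn [-0.2595  0.0027  0.0011] shift [0.0006 0.0107 0.0398]
-0.1 turn [-0.2595  0.0027  0.0011] shift [0.0005 0.0004 0.0011]
-0.133 turn [-0.2595  0.0027  0.0011] shift [ 0.0004 -0.0081 -0.0308]
```

View pics/s6.png

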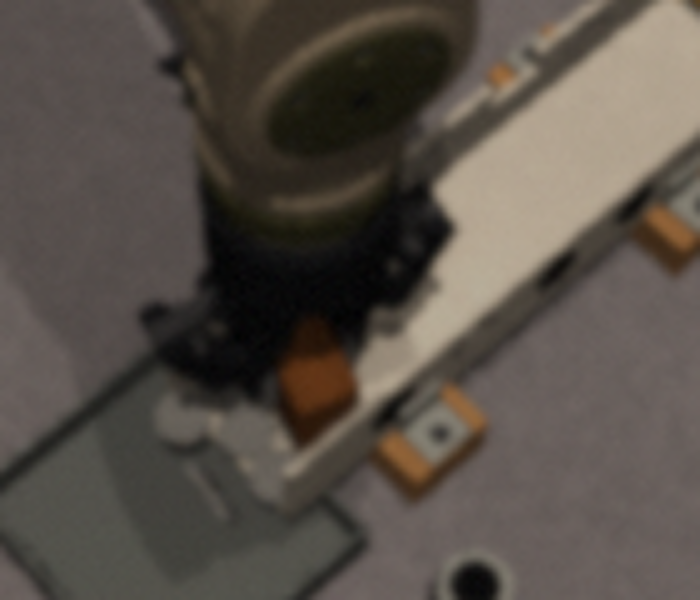

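The tab has gone over the edge and the discs are at the lip. Pushing on and straightening.

Emit:
step_arm([
  [[0,0,0,0,-0.001,-0.005,0.1],[0,0,0,0,-0.0023,-0.01,0.1],[0,0,0,0,-0.0036,-0.015,0.1],[-0.05,0,0,0,-0.0049,-0.02,0.1],[-0.12,0,0,0,-0.006,-0.024,0.1],[-0.19,0,0,0,-0.007,-0.028,0.1],[-0.258,0,0,0,-0.0083,-0.032,0.1],[-0.258,0,0,0,-0.0087,-0.034,0.1],[-0.258,0,0,0,-0.0092,-0.036,0.1],[-0.258,0,0,0,-0.0092,-0.036,0.1]],
])

```text
clock: 19.65
tcp_pos: [0.6707, -0.139, 0.0662]
orientation: [0.492, -0.508, 0.49, 0.509]
wrist_force: [-0.8, 2.8, 4.0]
finger_gap: 0.029
```

```bash
python3 look.py s7
```

```text
[ 0.67066059 -0.13901201  0.0661501 ] [-0.77431874  2.7757435   3.97071783] 0.028962995228033226
10mm along duct -y [-2.000e-05 -3.000e-05 -1.001e-02]
-0.06 turn [-0.0026  0.0018  0.001 ] shift [ 0.0006 -0.0002  0.079 ]
-0.1 turn [-0.0026  0.0018  0.001 ] shift [ 0.0005 -0.0003  0.039 ]
-0.133 turn [-0.0026  0.0018  0.001 ] shift [ 0.0005 -0.0004  0.006 ]
```

View pics/s7.png

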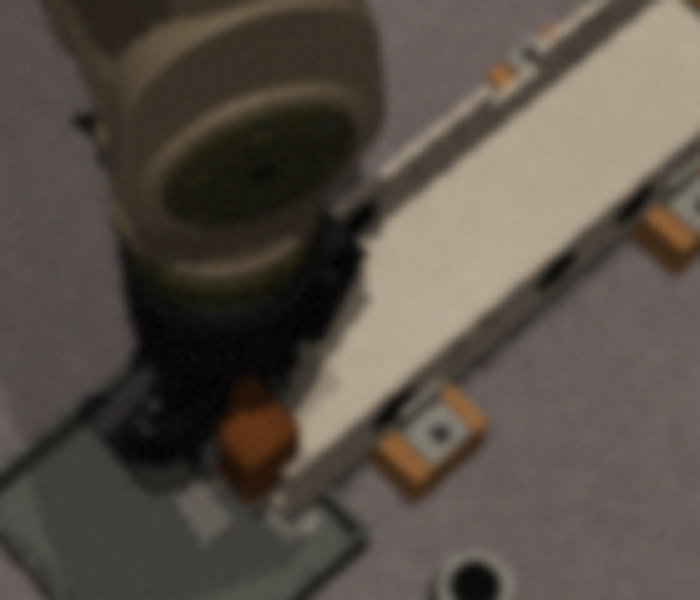

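Emit:
step_arm([
  [[0,0,0,0,0,0.01,0.1],[0,0,0,0,0,0.02,0.1],[0,0,0,-0.01,0,0.03,0.1],[0,0,0,-0.04,0,0.03,0.1],[0,0,0,-0.08,0,0.03,0.1],[0,0,0,-0.12,0,0.03,0.1],[0,0,0,-0.125,0.04,0.05,0.1],[0,0,0,-0.125,0.08,0.08,0.1],[0,0,0,-0.125,0.12,0.11,0.1],[0,0,0,-0.125,0.16,0.13,0.1],[0,0,0,-0.125,0.2,0.13,0.1],[0,0,0,-0.125,0.23,0.13,0.1]],
])

```text
clock: 20.9
tcp_pos: [0.4323, -0.0154, 0.1906]
orientation: [0.491, -0.508, 0.49, 0.511]
wrist_force: [1.1, -0.8, -1.5]
finger_gap: 0.0291
```

```bash
python3 - <<'E'
from h import *
s=env.get_state();print(s['tcp_pos'],s['wrist_force'])
for c in ['scene','top']:
    im,d=env.read_camera(c)
    u,v=pix(c,[.66,-.11,.03])[0].astype(int)
    cv2.imwrite(f'pics/t1{c}.png',cv2.cvtColor(cv2.resize(im[max(v-75,0):v+75,u-90:u+90],None,fx=4,fy=4,interpolation=cv2.INTER_CUBIC),cv2.COLOR_RGB2BGR))
    for n in ['disc1','tab']:
        for r in env.silhouettes(c,n)[:6]:
            P=cloud(c,r['mask'],d)
            if len(P) and r['mask'].sum()<300: print(c,n,round(r['confidence'],2),np.round(r['uv']),np.median(P,0).round(3))
E
```

```text
[ 0.43231886 -0.01540975  0.19063164] [ 1.10459857 -0.83160443 -1.52484872]
scene disc1 0.67 [258. 291.] [ 0.649 -0.162  0.005]
scene tab 0.61 [272. 300.] [ 0.676 -0.162  0.006]
top tab 0.65 [346. 161.] [ 0.673 -0.162  0.007]
```

View pics/t1scene.png

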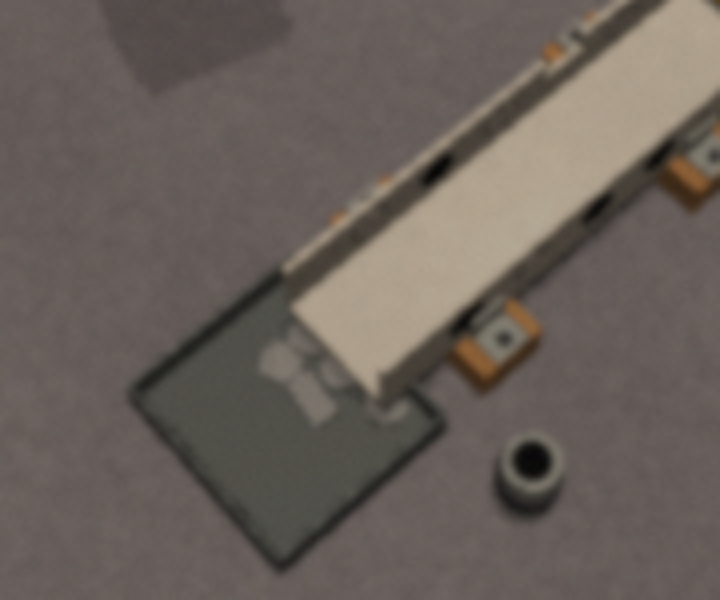

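View pics/t1top.png

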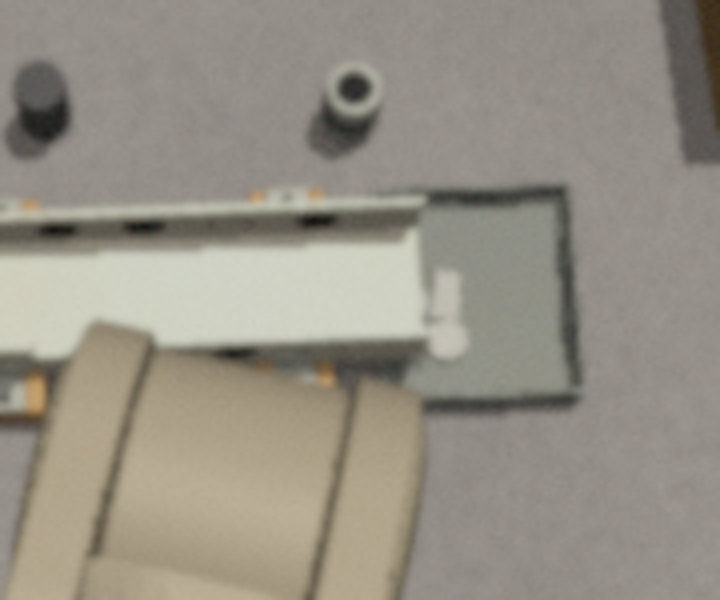

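All five are in the tray: discs at (280,362), (300,335), (332,375) and (390,410), and the tab at (315,397). Now I'll stand the scraper on the open bench.

Emit:
step_arm([
  [[0,0,0,0.04,0,0,0.1],[0,0,0,0.08,0,0,0.1],[0,0,0,0.12,0,0,0.1],[0,0,0,0.145,0,0,0.1],[0,0,0,0.154,0,0,0.1],[0,0,0,0.155,0,0,0.1],[0,0,0,0.1555,0,0,0.1]],
])

```text
clock: 21.9
tcp_pos: [0.4386, -0.0172, 0.0366]
orientation: [-0.492, 0.509, -0.49, -0.508]
wrist_force: [0.3, 0.6, -1.4]
finger_gap: 0.0289
```

Emit:
step_arm([
  [[0,0,0,0.0015,0,0,0.1],[0,0,0,0.003,0,0,0.1],[0,0,0,0.004,0,0,0.1],[0,0,0,0.0045,0,0,0.1]],
])

```text
clock: 22.3
tcp_pos: [0.4389, -0.0172, 0.0325]
orientation: [-0.492, 0.51, -0.49, -0.508]
wrist_force: [0.1, -0.1, -2.0]
finger_gap: 0.0288
```

Emit:
step_arm([
  [[0,0,0,0.0006,0,0,0.1],[0,0,0,0.0012,0,0,0.1],[0,0,0,0.0012,0,0,0.1]],
])

```text
clock: 22.6
tcp_pos: [0.439, -0.0172, 0.0321]
orientation: [-0.492, 0.51, -0.49, -0.508]
wrist_force: [-2.6, 1.0, 7.7]
finger_gap: 0.029
```

Contact. Releasing, then rising straight up and clear.

Emit:
step_arm([
  [[0,0,0,0,0,0,0.4],[0,0,0,0,0,0,0.8],[0,0,0,0,0,0,1],[0,0,0,0,0,0,1],[0,0,0,0,0,0,1],[0,0,0,-0.03,0,0,1],[0,0,0,-0.07,0,0,1],[0,0,0,-0.11,0,0,1],[0,0,0,-0.15,0,0,1],[0,0,0,-0.18,0,0.04,1],[0,0,0,-0.2,0,0.08,1],[0,0,0,-0.2,0,0.12,1]],
])

```text
clock: 23.8
tcp_pos: [0.4355, 0.1036, 0.2356]
orientation: [-0.494, 0.511, -0.488, -0.506]
wrist_force: [0.2, -0.5, -0.4]
finger_gap: 0.0851
```

Emit:
step_arm([
  [[0,0,0,0,0.01,0.04,1],[0,0,0,0,0.02,0.08,1],[0,0,0,0,0.04,0.12,1],[0,0,0,0,0.05,0.16,1],[0,0,0,0,0.06,0.2,1],[0,0,0,0,0.07,0.23,1],[0,0,0,0,0.07,0.23,1]],
])

```text
clock: 24.5
tcp_pos: [0.3563, 0.3338, 0.2348]
orientation: [-0.493, 0.512, -0.487, -0.508]
wrist_force: [0.6, 0.0, -0.2]
finger_gap: 0.0852
```

```bash
python3 - <<'E'
from h import *
s=env.get_state();print(s['clock'],s['tcp_pos'],s['wrist_force'])
for c in ['scene','top']:
    im,d=env.read_camera(c);save(f'f_{c}.png',im)
    woodtop(c,.035,.075,[.37,.5,-.08,.05])
    u,v=pix(c,[.66,-.11,.03])[0].astype(int)
    cv2.imwrite(f'pics/f2{c}.png',cv2.cvtColor(cv2.resize(im[max(v-75,0):v+75,u-90:u+90],None,fx=4,fy=4,interpolation=cv2.INTER_CUBIC),cv2.COLOR_RGB2BGR))
E
```

```text
24.5 [0.35630863 0.33384006 0.23482657] [ 0.55510077  0.00997026 -0.16469775]
scene 194 mean [ 0.4412 -0.0171  0.0498] slope x,y deg [ 0.4 -0.4] rect [439.4 -17.1] [62.3 28.9] 1.5 res 1.23
top 269 mean [ 0.4344 -0.0169  0.0518] slope x,y deg [-0.2  0.8] rect [435.2 -17.4] [58.  26.8] 0.2 res 1.41
```

View pics/f_scene.png

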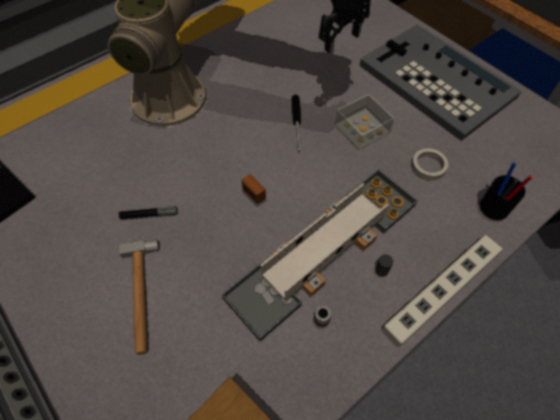

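View pics/f_top.png

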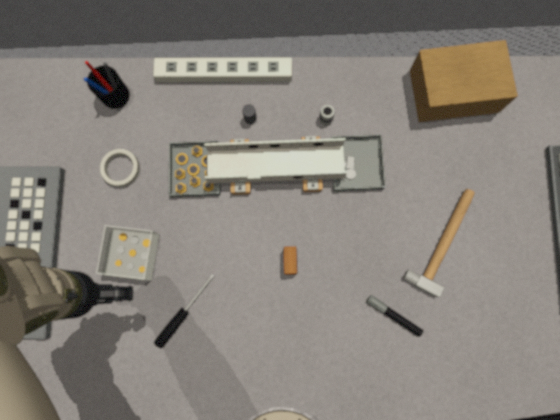

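View pics/f2scene.png

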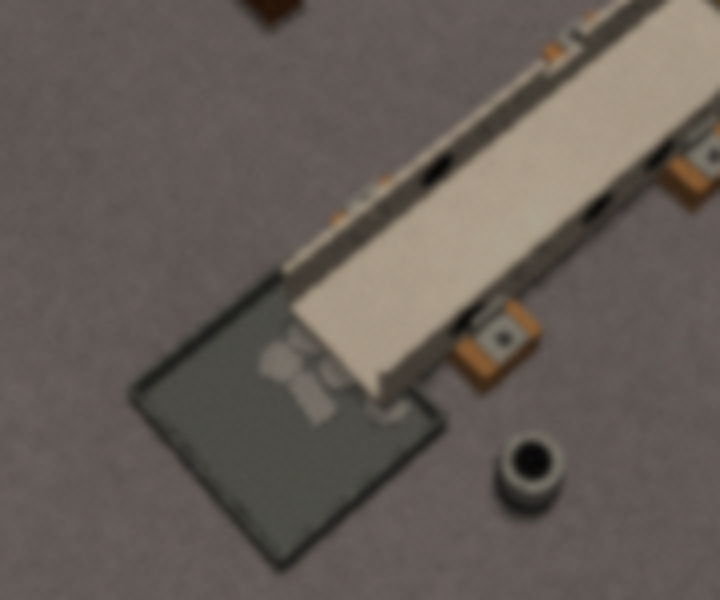

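Final pictures: the duct is empty, five chips are in the scrap tray, the scraper stands at (290,261) in the top view, and the bystanders haven't moved. Handing in.

```bash
python3 -c "
from h import *
print(env.hand_in(), env.get_state()['clock'])"
```

```text
the job is handed in; nothing more can be done
the job is handed in; nothing more can be done
```

The job is done and handed in at about 25 s on the clock. All five chips are in the scrap tray, and the scraper is standing upright on the open bench.

- **Righting and grip:** I gripped the scraper by its ends and turned it up onto its shoe. I then took it from above across its thickness and set it on the duct floor behind the chips.
- **Sweep:** Partway along, three discs bridged the duct and the push rose to about 23 N. I backed off and turned the upright scraper about 15° to break the bridge. I pushed on, straightened it near the end and swept the chips over the edge.
- **Last checks:**
  - The pictures show an empty duct. The four discs and the tab lie in the scrap tray, three of the discs partly hidden by the duct's end.
  - The scraper stands free at about (0.437, -0.017), with its top level to within 1°.
  - By eye, nothing else on the bench has moved.
- **Disagreements:** After the sweep the networks reported only one disc and the tab, so the count of five is my own from the scene picture. The two cameras differed by 3–7 mm in x, so I averaged them.

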